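Raise the telescopic display riser to its upper hole

ROBOT

A 7-joint arm with a two-finger parallel gripper is mounted at the origin on a cart in front of the work surface, level with it; the furniture and walls round the work are solid. World frame = base frame: x ahead of the robot, y to its left, z up, the work surface at z = 0. Lengths are in m, angles in rad, forces in N, time in s.
With the tool pointing down it reaches from about 0.425 to 0.875 m from the base axis. Payload 9.9 kg.
Tool frame: the origin (TCP) lies at the very end of the fingers, on their centre line; the grasp point (between the pads) lies 19 mm behind it; z points along the fingers, y is the line along which they close (so a half turn about z gives the same grasp; the last joint's range is limited). The gripper opens to 85 mm and grips with 20 to 120 N. Pads are 22 mm wide; open, the fingers measure 114 mm over their backs; the gripper's body (76 mm by 85 mm) begins 54 mm behind the grasp point. The pads swing forward as they close: fully open they stand 13 mm farther back than shut.
Start: joints at [-1.299, 0.576, 0.025, 1.437, -0.015, 1.129, -0.057], TCP at [0.235, 0.633, 0.231] pointing down, gripper open.
Joint ranges: [-2.76, 2.76], [-0.34, 2.15], [-1.52, 1.57], [0.19, 2.46], [-1.09, 4.23], [0.17, 1.99], [-2.82, 2.82]. Speed limits (rad/s): [2.22, 2.22, 3.01, 3.01, 3.14, 3.14, 3.14].

INTERFACE

Orientations are given as [roll, pitch, yaw] about the fixed x, y, z axes, in that order (R = Rz(yaw) Ry(pitch) Rx(roll)).
In Python, from rig import telemetry, optics, order gives the robot as it stands.
- The arm moves only by the tool step_arm, never from a script. Its argument "plan" is a list of rows, each a list of 2 entries, a list of its own where there are three numbers: the shift along the tool's x, y, z in m, then the turn, a rotation vector about the tool's x, y, z in rad. In form: [[[tx, ty, tz], [ax, ay, az]], ...]. A call has 1 to 8 rows; each row shifts and turns the commanded pose from where the row before left it, along the tool's axes as they then stand; what a row does not reach is not made up. A row lasts 1/8 s, in which the tool goes at most 62.5 mm and 10.7 degrees, less where a joint would pass 70% of its speed; a pose out of reach is approached as far as the arm can. A call with a gripper value outside its range is refused whole. "grip" is the finger opening in m, from 0 to 0.0854, set as the call begins (left out, the last holds). The fingers move at their own pace and stop on an object; "grip_force" is the grip in N (left out, the last holds). Time passes only in rows, so rows that do not move let the fingers close. It gives the time, the measured TCP pose, the force, the opening and the grip force at its end, in the units of the state.
- telemetry.sense(): the state, without advancing time (a new reading comes with each control period).
- optics.capture(name): name is "scene" or "top" or "wrist"; returns (picture, depth): 400x640x3 uint8, blue, green, red; 400x640 float32, m along the optical axis (not along the pixel's ray), 0 where there is no reading.
- optics.calibration(name): a dict with "camera_matrix" (3x3 intrinsics, pixels), "T" (4x4, takes a point from camera to world coordinates). Camera axes: x right, y down, z forward; pixel columns grow to the right and rows downward; lengths in m; the calibration is good to about 2 mm. A picture is of the moment at which its call begins: read the wrist's pose just before it. calibration takes no time and is no camera call; for the wrist camera it gives the pose at the moment of the call.
- order.close_job(): hands the job in; it is judged then, once.
The state is a dict: "clock": time; "q": joint angles; "dq": joint speeds; "joint_efforts": joint torques, N m; "ee_pos": TCP position; "tcp_rot": TCP orientation; "wrist_force": force on the tool from outside, world axes, zero at the start; "wrist_torque": the same for the moment, N m; "finger_gap": finger opening in m; "grasp_force": force on a finger pad.
Only numpy, scipy, OpenCV 4.12 (cv2) and the standard library are available. Lean on these libraries where they do the work, as an engineer would, in place of code of your own. Each camera call takes 0.05 s, during which the arm holds its last target. There are 200 camera calls.

TASK

Raise the blue display riser to its upper hole: squeeze the red spring button flush, draw the blue tube up to its end stop and, gently, turn it counter-clockwise as seen from above until the button pops out through the upper hole, then let go so that the riser stands up by itself. Stop turning at the click, do not wrench the tube against the button, and leave the viewing stone, the jar and the agate where they are.

Things in the scene. Friction and masses are not known exactly. Their poses are not given: they have to be found in the camera images.
- riser_base: fixed foot of the riser: black disc 110 mm across with a steel post, 36 mm thick, top at z = 126 mm, on which a blue tube (40 mm diameter, 110 mm long) slides. Origin: centre of the underside, on the table; z up along the post's axis. The red button points along this body's -x axis, roughly towards the robot
- button_tip (a point): where the tip of the red domed button (12 mm thick) stands when it is out; fixed to the post, 115 mm above the table, 27 mm from the post's axis, 7 mm proud of the tube; x axis points into the post. It moves only inwards, on a light spring: 0.8 N at first touch, 1.5 N when flush with the tube. Pads closing along x on tube and button with 20 to 30 N press it flush
- riser_lift (a joint): height of the blue tube above its lowest place, m: 0 at the start, 0.0508 at a hard upper end stop. At 0 the button looks out through a wide level slot, 15 mm high: the tube can twist but not rise. With the button squeezed flush the tube can be drawn up with up to 20 N; 10 mm higher its wall covers the button. Unlocked, it sinks when released (0.5 kg); locked, it rests near 0.048
- tube_top (a point): centre of the tube's flat black cap, on the post's axis; rises with the tube, z = 145 mm at the start (foot of the tube 30 mm, slot 115 mm, upper hole 65 mm above the table). It does not turn with the tube: twist is not measured. Unlocked, the tube turns with a steady friction of about 0.1 N m
- upper_hole_level (a point): height of the centre of the upper hole (15 mm across), on the tube's axis; rises with the tube. The button pops out when this is level with it within 1 mm and in line within 0.1 rad: from the start the tube must turn counter-clockwise from above by 0.37 to 0.88 rad, unknown, to line up. Some 0.1 rad past that the button blocks it: 0.3 N m there is a safe sign, 0.6 N m (30 N) is wrenching
- view_stone_b: bystander: sand-coloured viewing stone on a dark wooden stand, 52 x 68 x 92 mm, origin centre of the underside
- sample_jar_1: bystander: clear jar of reddish chips with a black cap, 47 mm wide, 63 mm high, origin centre of the underside
- agate_a: bystander: orange agate, 40 x 52 x 28 mm, origin centre of the underside

How it is judged:
On the way:
1. the button has been pressed in and the tube drawn up off its lower slot (value of joint riser_lift above 0.012 m), for 0.1 s.
At the end, for the whole second after the job is handed in: the blue tube, let go, stays up by itself on its button, which is fully out (within 1.5 mm) through the upper hole, 45 to 53 mm above its lowest position and at rest; viewing stone, jar and agate are within 20 mm of where they stood (value of joint riser_lift between 0.045 and 0.053 m and velocity of joint riser_lift between -0.01 and 0.01 m/s and distance of each of view_stone_b, sample_jar_1, agate_a from where it was at the start of the episode below 0.02 m and x of pin_dome in the frame of riser_base below -0.0198 m); the robot touches nothing.
It fails at once if the tube is wrenched against the button with more than 30 N (contact force between any of pin_dome, pin_shank and sleeve above 30 N).
It fails at once if the viewing stone is moved by more than 20 mm (distance of view_stone_b from where it was at the start of the episode above 0.02 m).
It fails at once if the jar is moved by more than 20 mm (distance of sample_jar_1 from where it was at the start of the episode above 0.02 m).
It fails at once if the agate is moved by more than 20 mm (distance of agate_a from where it was at the start of the episode above 0.02 m).
It also fails if it takes over 58 s, if anything falls off the work surface, if the arm or the gripper's body presses on something with over 40 N, if the wrist force passes 120 N, or if a joint passes its speed limit or range.

## Working session

There is one attempt and no reset: what is moved stays moved. The work goes in short steps, Python scripts to look and compute and a tool call to move; the robot and the scene stay as the last step left them, time stands still between calls to the robot, and variables do not carry over. Pictures are saved under pics/ and viewed, at most 10 in all, crops included, and the job is handed in when it is done.

Besides the shell and the picture viewer there is one more tool, called after ">>>" as a command line: name --argument value ..., lists and objects as JSON in quotes. step_arm: Moves the arm, as the interface text tells. Its arguments: {"type":"object","properties":{"plan":{"type":"array"},"grip":{"type":"number"},"grip_force":{"type":"number"}},"required":["plan"]}

```bash
mkdir -p pics; python3 - <<'E'
from rig import telemetry, optics
import cv2, numpy as np
print(telemetry.sense())
for n in ["scene","top"]:
    p,d=optics.capture(n); cv2.imwrite(f"pics/{n}0.png",p); np.save(f"{n}0.npy",d)
    c=optics.calibration(n); print(n,np.round(c["camera_matrix"],1).tolist(),np.round(c["T"],4).tolist())
E
```

```text
{'clock': 0.0, 'q': array([-1.29882957,  0.57653583,  0.02482048,  1.43789858, -0.01500683,
        1.12898584, -0.05650068]), 'dq': array([-0.00104777,  0.00021711, -0.0003991 , -0.00089986, -0.00130916,
       -0.00064926,  0.00045907]), 'joint_efforts': array([-1.37963739e-04, -7.65754795e+01,  2.24993527e+00, -2.85981041e+01,
        1.51780987e-02,  1.28660136e-02,  9.43698240e-06]), 'ee_pos': array([0.23493311, 0.63232266, 0.23044294]), 'tcp_rot': array([-3.13995046e+00,  6.68801019e-05,  2.78587638e+00]), 'wrist_force': array([ 0.28194914, -0.74795328,  0.42753636]), 'wrist_torque': array([ 0.01359226, -0.03732827,  0.00442328]), 'grasp_force': 0.0, 'finger_gap': 0.0852364675089994}
scene [[431.4, 0.0, 318.6], [0.0, 431.4, 193.0], [0.0, 0.0, 1.0]] [[-0.7179, -0.3771, 0.5852, -0.0559], [-0.6962, 0.382, -0.6078, 0.6027], [0.0057, -0.8437, -0.5368, 0.6335], [0.0, 0.0, 0.0, 1.0]]
top [[366.3, 0.0, 316.4], [0.0, 366.3, 199.8], [0.0, 0.0, 1.0]] [[-0.0105, -0.9895, 0.144, 0.3988], [-0.9999, 0.0119, 0.0086, 0.0481], [-0.0102, -0.1438, -0.9895, 0.9606], [0.0, 0.0, 0.0, 1.0]]
```

View pics/scene0.png

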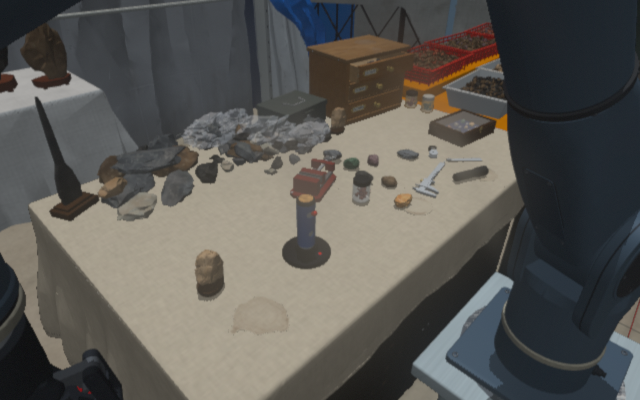

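View pics/top0.png

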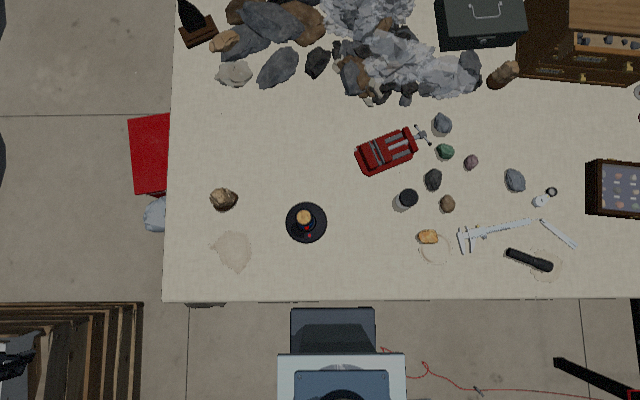

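```bash
cat > h.py <<'E'
import numpy as np
from rig import optics
def world(n,u,v,d):
    c=optics.calibration(n);K=c["camera_matrix"];T=c["T"]
    z=d
    return (T@np.array([(u-K[0,2])/K[0,0]*z,(v-K[1,2])/K[1,1]*z,z,1]))[:3]
def plane(n,u,v,h):
    c=optics.calibration(n);K=c["camera_matrix"];T=c["T"]
    r=T[:3,:3]@np.array([(u-K[0,2])/K[0,0],(v-K[1,2])/K[1,1],1]);return T[:3,3]+r*(h-T[2,3])/r[2]
E
python3 - <<'E'
import cv2,numpy as np
from h import *
a=cv2.imread("pics/scene0.png")[180:280,265:350]; b=cv2.imread("pics/top0.png")[190:255,270:340]
A=cv2.resize(a,None,fx=6,fy=6,interpolation=2)[:600,:]
B=cv2.resize(b,None,fx=4,fy=4,interpolation=2)
o=np.zeros((600,A.shape[1]+B.shape[1],3),np.uint8);o[:A.shape[0],:A.shape[1]]=A;o[:B.shape[0],A.shape[1]:]=B
cv2.imwrite("pics/crop.png",o); print(o.shape)
d=np.load("top0.npy")
for u,v in [(305,216),(305,222),(309,236),(295,235),(222,198),(408,198),(427,236)]: print(u,v,d[v,u],world("top",u,v,d[v,u]).round(4))
E
```

```text
(600, 790, 3)
305 216 0.8178519 [0.4811 0.081  0.1464]
305 222 0.8139237 [0.4675 0.081  0.1484]
309 236 0.9446752 [0.4427 0.0765 0.0126]
295 235 0.947538 [0.4458 0.1127 0.0105]
222 198 0.8792494 [0.5321 0.2822 0.0935]
408 198 0.9050771 [ 0.5312 -0.1704  0.0634]
427 236 0.9295371 [ 0.4388 -0.2234  0.0247]
```

View pics/crop.png

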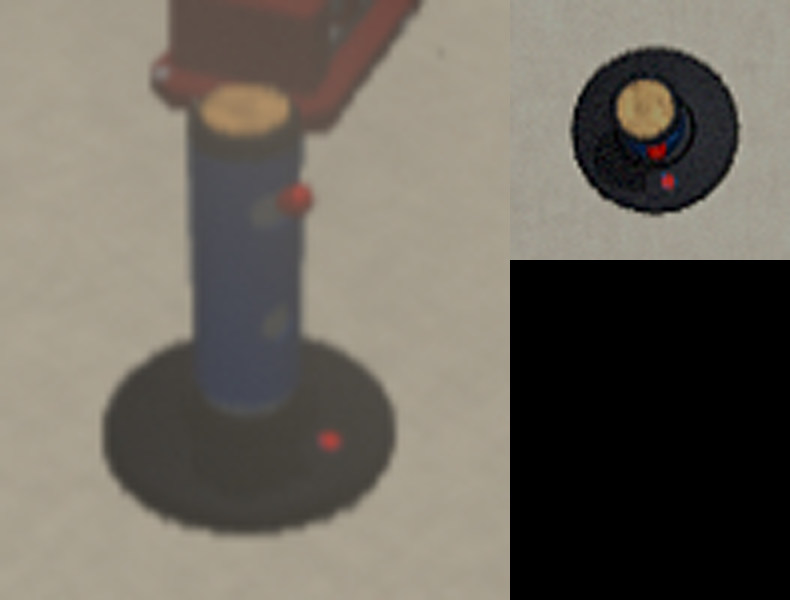

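```bash
python3 - <<'E'
import cv2,numpy as np
from h import *
im=cv2.imread("pics/top0.png");d=np.load("top0.npy")
P=[]
for v in range(195,250):
  for u in range(275,340):
    if d[v,u]>0:P.append(np.r_[world("top",u,v,d[v,u]),u,v,im[v,u]])
P=np.array(P)
cap=P[(P[:,2]>.138)];print("cap",len(cap),np.median(cap[:,2]),(cap[:,:2].min(0)+cap[:,:2].max(0))/2, cap[:,:2].mean(0))
disc=P[(P[:,2]<.03)&(P[:,5:8].max(1)<75)]
c,r=cv2.minEnclosingCircle(disc[:,:2].astype(np.float32)*1000);print("disc",c,r,np.median(disc[:,2]))
red=P[(P[:,7]>1.8*P[:,5])&(P[:,7]>1.8*P[:,6])&(P[:,7]>90)]
print(red[:,:8].round(3))
print(plane("top",306.75,228,.115),plane("top",309.5,235.5,.012))
for u,v in [(314,213),(319.8,253.3)]:print(plane("scene",u,v,.115),plane("scene",u,v,.012))
print(plane("scene",265+247/6,180+110/6,.145),plane("top",270+(645-510)/4,190+108/4,.145))
E
```

```text
Traceback (most recent call last):
  File "h.py", line 4, in world
    c=optics.calibration(n);K=c["camera_matrix"];T=c["T"]
ValueError: time passes only in moves, steps and waits
```

```bash
sed -i 's/^from rig import optics/from rig import optics\nimport functools\n@functools.lru_cache\ndef cal(n): return optics.calibration(n)/; s/c=optics.calibration(n)/c=cal(n)/' h.py; cat > m.py <<'E'
import cv2,numpy as np
from h import *
im=cv2.imread("pics/top0.png");d=np.load("top0.npy")
P=[]
for v in range(195,250):
  for u in range(275,340):
    if d[v,u]>0:P.append(np.r_[world("top",u,v,d[v,u]),u,v,im[v,u]])
P=np.array(P)
cap=P[(P[:,2]>.138)];print("cap",len(cap),np.median(cap[:,2]),(cap[:,:2].min(0)+cap[:,:2].max(0))/2, cap[:,:2].mean(0))
disc=P[(P[:,2]<.03)&(P[:,5:8].max(1)<75)]
c,r=cv2.minEnclosingCircle(disc[:,:2].astype(np.float32)*1000);print("disc",c,r,np.median(disc[:,2]))
red=P[(P[:,7]>1.8*P[:,5])&(P[:,7]>1.8*P[:,6])&(P[:,7]>90)]
print(red[:,:8].round(3))
print(plane("top",306.75,228,.115),plane("top",309.5,235.5,.012))
for u,v in [(314,213),(319.8,253.3)]:print(plane("scene",u,v,.115),plane("scene",u,v,.012))
print(plane("scene",265+247/6,180+110/6,.145),plane("top",270+(645-510)/4,190+108/4,.145))
E
python3 m.py
```

```text
cap 255 0.1463449925451603 [0.48033995 0.08451326] [0.48007546 0.0844037 ]
disc (479.13238525390625, 85.13404083251953) 54.704898834228516 0.012274061616307508
[[4.61e-01 7.80e-02 1.20e-01 3.07e+02 2.26e+02 1.10e+01 4.00e+00 9.40e+01]
 [4.61e-01 7.50e-02 1.18e-01 3.08e+02 2.26e+02 1.30e+01 1.30e+01 1.33e+02]
 [4.58e-01 8.20e-02 1.21e-01 3.05e+02 2.27e+02 0.00e+00 3.00e+00 1.40e+02]
 [4.58e-01 8.00e-02 1.21e-01 3.06e+02 2.27e+02 9.00e+00 1.80e+01 1.55e+02]
 [4.58e-01 7.80e-02 1.23e-01 3.07e+02 2.27e+02 0.00e+00 0.00e+00 1.49e+02]
 [4.58e-01 7.50e-02 1.19e-01 3.08e+02 2.27e+02 0.00e+00 2.00e+00 1.44e+02]
 [4.56e-01 8.20e-02 1.20e-01 3.05e+02 2.28e+02 0.00e+00 8.00e+00 1.43e+02]
 [4.56e-01 8.00e-02 1.21e-01 3.06e+02 2.28e+02 4.00e+00 2.00e+01 1.56e+02]
 [4.56e-01 7.80e-02 1.19e-01 3.07e+02 2.28e+02 1.70e+01 1.60e+01 1.47e+02]
 [4.56e-01 7.50e-02 1.18e-01 3.08e+02 2.28e+02 0.00e+00 1.00e+00 1.03e+02]
 [4.54e-01 8.00e-02 1.15e-01 3.06e+02 2.29e+02 2.30e+01 1.60e+01 9.80e+01]
 [4.50e-01 7.60e-02 1.40e-02 3.09e+02 2.33e+02 3.50e+01 3.50e+01 9.60e+01]
 [4.48e-01 7.60e-02 1.20e-02 3.09e+02 2.34e+02 3.40e+01 3.80e+01 1.63e+02]
 [4.48e-01 7.40e-02 1.30e-02 3.10e+02 2.34e+02 3.50e+01 3.40e+01 1.55e+02]
 [4.45e-01 7.90e-02 1.10e-02 3.08e+02 2.35e+02 4.70e+01 4.20e+01 1.72e+02]
 [4.45e-01 7.60e-02 1.40e-02 3.09e+02 2.35e+02 2.80e+01 4.20e+01 1.76e+02]
 [4.45e-01 7.40e-02 1.30e-02 3.10e+02 2.35e+02 3.40e+01 3.80e+01 1.75e+02]
 [4.43e-01 7.90e-02 1.00e-02 3.08e+02 2.36e+02 7.00e+01 5.40e+01 1.27e+02]
 [4.43e-01 7.60e-02 1.30e-02 3.09e+02 2.36e+02 6.80e+01 5.20e+01 1.41e+02]
 [4.43e-01 7.40e-02 1.30e-02 3.10e+02 2.36e+02 3.90e+01 3.60e+01 1.40e+02]]
[0.45639664 0.07843874 0.115     ] [0.4439856  0.07516844 0.012     ]
[0.46208332 0.0781348  0.115     ] [ 0.56496658 -0.02607186  0.012     ]
[0.36424182 0.16208097 0.115     ] [0.44768996 0.07454928 0.012     ]
[0.48067492 0.08236903 0.145     ] [0.47900449 0.08390444 0.145     ]
```

>>> step_arm --plan '[[[-0.03,-0.0306,0],[0,0,0]],[[-0.03,-0.0306,0],[0,0,0]],[[-0.03,-0.0306,0],[0,0,0]],[[-0.03,-0.0306,0],[0,0,0]],[[-0.03,-0.0306,0],[0,0,0]],[[-0.03,-0.0306,0],[0,0,0]],[[-0.03,-0.0306,0],[0,0,0]]]' --grip 0.0854 --grip_force 25

```text
clock: 0.98
ee_pos: [0.3577, 0.3573, 0.2311]
tcp_rot: [-3.141, -0.0, 2.786]
wrist_force: [2.3, 0.4, 0.2]
finger_gap: 0.0855
grasp_force: 0.0
```

>>> step_arm --plan '[[[-0.03,-0.0306,0],[0,0,0]],[[-0.03,-0.0306,0],[0,0,0]],[[-0.03,-0.0306,0],[0,0,0]],[[-0.03,-0.0306,0],[0,0,0]],[[-0.03,-0.0306,0],[0,0,0]],[[-0.03,-0.0306,0],[0,0,0]],[[-0.03,-0.0306,0],[0,0,0]]]'

```text
clock: 1.85
ee_pos: [0.4799, 0.0836, 0.2312]
tcp_rot: [-3.141, -0.0, 2.786]
wrist_force: [0.5, 0.4, -0.0]
finger_gap: 0.0856
grasp_force: 0.0
```

>>> step_arm --plan '[[[0,0,0],[0,0,0.12]],[[0,0,0],[0,0,0.12]],[[0,0,0],[0,0,0.12]],[[0,0,0],[0,0,0.12]],[[0,0,0],[0,0,0.12]],[[0,0,0],[0,0,0.12]],[[0,0,0],[0,0,0.12]],[[0,0,0],[0,0,0.12]]]'

```text
clock: 2.85
ee_pos: [0.4794, 0.0848, 0.2311]
tcp_rot: [-3.141, 0.0, 1.822]
wrist_force: [-0.5, 0.3, 0.1]
finger_gap: 0.0854
grasp_force: 0.0
```

>>> step_arm --plan '[[[0,0,0],[0,0,0]],[[0,0,0],[0,0,0]]]'

```text
clock: 3.1
ee_pos: [0.4795, 0.0849, 0.2312]
tcp_rot: [-3.141, 0.0, 1.829]
wrist_force: [-0.1, 0.2, 0.5]
finger_gap: 0.0859
grasp_force: 0.0
```

```bash
python3 - <<'E'
from rig import telemetry, optics
import cv2
p,d=optics.capture("wrist"); cv2.imwrite("pics/w1.png",p)
c=optics.calibration("wrist");print(c["camera_matrix"],c["T"].round(4)); print(telemetry.sense()["q"])
E
```

```text
[[301.64950323   0.         315.30768161]
 [  0.         301.64950323 201.16963026]
 [  0.           0.           1.        ]] [[ 9.672e-01  2.424e-01  7.590e-02  4.606e-01]
 [ 2.540e-01 -9.235e-01 -2.876e-01  1.576e-01]
 [ 4.000e-04  2.974e-01 -9.547e-01  3.743e-01]
 [ 0.000e+00  0.000e+00  0.000e+00  1.000e+00]]
[-0.56188691  0.3174398   0.3897189   1.9286196  -0.14913905  0.92355568
  0.15783409]
```

View pics/w1.png

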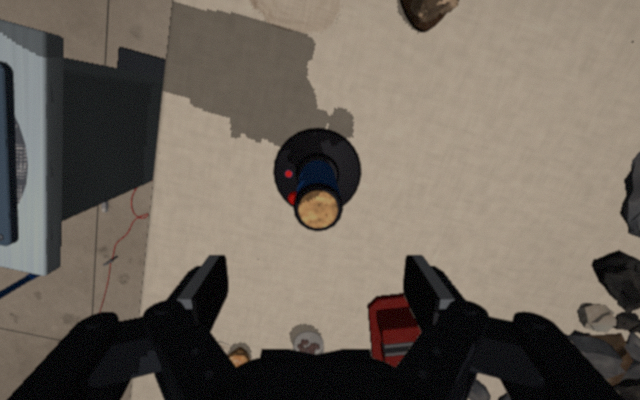

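```bash
python3 - <<'E'
from h import *
for u,v,h in [(319,209,.146),(317.5,170.5,.012),(289,174,.012),(291.5,199,.115)]: print(plane("wrist",u,v,h).round(4))
E
```

```text
[0.4833 0.0832 0.146 ]
[0.4821 0.087  0.012 ]
[0.4495 0.0739 0.012 ]
[0.46  0.076 0.115]
```

>>> step_arm --plan '[[[0,0.0015,0.013],[0,0,-0.03]],[[0,0,0.02],[0,0,0]],[[0,0,0.02],[0,0,0]],[[0,0,0.02],[0,0,0]],[[0,0,0.02],[0,0,0]],[[0,0,0.02],[0,0,0]],[[0,0,0.02],[0,0,0]],[[0,0,0.01],[0,0,0]]]'

```text
clock: 4.15
ee_pos: [0.4803, 0.085, 0.0868]
tcp_rot: [-3.14, -0.0, 1.857]
wrist_force: [-0.3, -0.1, -0.2]
finger_gap: 0.0853
grasp_force: 0.0
```

>>> step_arm --plan '[[[0,0,0],[0,0,0]],[[0,0,0],[0,0,0]]]'

```text
clock: 4.4
ee_pos: [0.4814, 0.0852, 0.0887]
tcp_rot: [3.141, 0.0, 1.856]
wrist_force: [0.4, -0.4, -0.0]
finger_gap: 0.0855
grasp_force: 0.0
```

```bash
python3 - <<'E'
from rig import telemetry, optics
import cv2
p,d=optics.capture("scene"); cv2.imwrite("pics/s2.png",cv2.resize(p[140:290,220:420],None,fx=4,fy=4,interpolation=2))
E
```

```text
(no output)
```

View pics/s2.png

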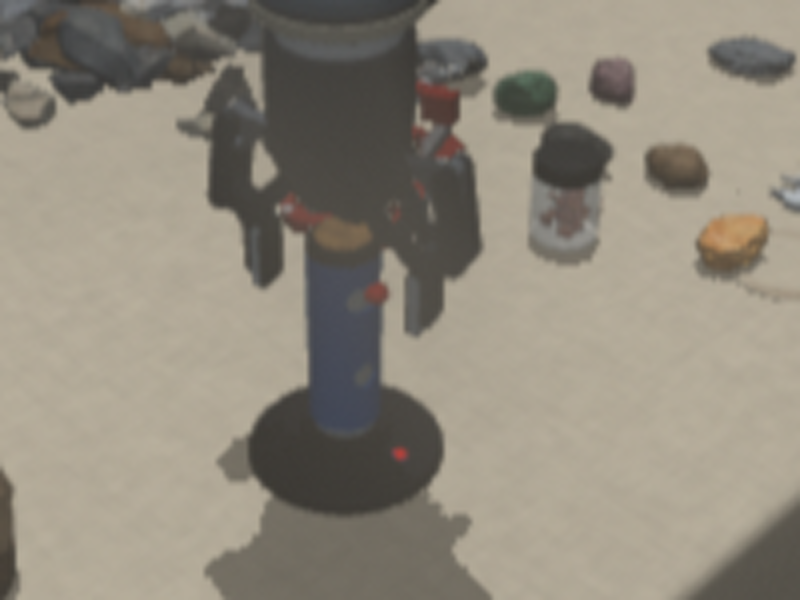

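>>> step_arm --plan '[[[0,0,0.004],[0,0,0]],[[0,0,0],[0,0,0]],[[0,0,0],[0,0,0]],[[0,0,0],[0,0,0]],[[0,0,0],[0,0,0]],[[0,0,0],[0,0,0]],[[0,0,0],[0,0,0]],[[0,0,0],[0,0,0]]]' --grip 0.03 --grip_force 25

```text
clock: 5.45
ee_pos: [0.4811, 0.0853, 0.0844]
tcp_rot: [3.141, -0.0, 1.856]
wrist_force: [-1.4, 0.3, 6.1]
finger_gap: 0.0401
grasp_force: 20.8
```

>>> step_arm --plan '[[[0,0,0],[0,0,0]],[[0,0,0],[0,0,0]],[[0,0,0],[0,0,0]],[[0,0,0],[0,0,0]]]'

```text
clock: 5.95
ee_pos: [0.4811, 0.0853, 0.0844]
tcp_rot: [3.141, -0.0, 1.856]
wrist_force: [-0.7, 0.1, 6.4]
finger_gap: 0.0399
grasp_force: 20.8
```

```bash
python3 - <<'E'
from rig import telemetry
s=telemetry.sense();print(s["wrist_force"],s["wrist_torque"],s["grasp_force"],s["finger_gap"],s["ee_pos"])
E
```

```text
[-0.66654425  0.07265211  6.37604244] [ 0.04113948  0.41587211 -0.02244691] 20.825143620581912 0.03993914916756882 [0.48108342 0.08527236 0.084424  ]
```

>>> step_arm --plan '[[[0,0,-0.003],[0,0,0]],[[0,0,-0.003],[0,0,0]],[[0,0,-0.003],[0,0,0]],[[0,0,-0.003],[0,0,0]],[[0,0,-0.003],[0,0,0]],[[0,0,0],[0,0,0]]]'

```text
clock: 6.7
ee_pos: [0.481, 0.0852, 0.0996]
tcp_rot: [3.141, -0.0, 1.856]
wrist_force: [1.7, 0.2, -4.8]
finger_gap: 0.0399
grasp_force: 22.4
```

```bash
python3 - <<'E'
from rig import telemetry, optics
import cv2
s=telemetry.sense();print(s["wrist_force"],s["wrist_torque"],s["grasp_force"],s["finger_gap"],s["ee_pos"])
p,d=optics.capture("scene"); cv2.imwrite("pics/s3.png",cv2.resize(p[160:280,250:400],None,fx=5,fy=5,interpolation=2))
E
```

```text
[ 1.67740174  0.21991242 -4.83685923] [ 0.1195182  -0.05718624  0.00855543] 22.373573381664755 0.039898470280745654 [0.48103586 0.08524863 0.0996156 ]
```

View pics/s3.png

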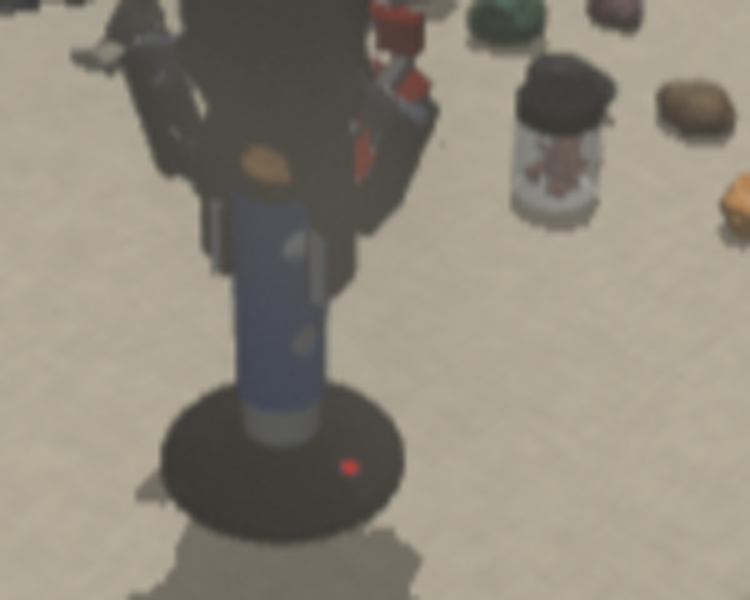

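>>> step_arm --plan '[[[0,0,-0.005],[0,0,0]],[[0,0,-0.005],[0,0,0]],[[0,0,-0.005],[0,0,0]],[[0,0,-0.005],[0,0,0]],[[0,0,-0.005],[0,0,0]],[[0,0,-0.005],[0,0,0]],[[0,0,-0.003],[0,0,0]],[[0,0,0],[0,0,0]]]'

```text
clock: 7.75
ee_pos: [0.481, 0.0853, 0.1326]
tcp_rot: [3.141, -0.0, 1.856]
wrist_force: [2.3, 1.5, -4.1]
finger_gap: 0.0398
grasp_force: 22.4
```

>>> step_arm --plan '[[[0,0,-0.001],[0,0,0]],[[0,0,-0.001],[0,0,0]],[[0,0,0],[0,0,0]]]'

```text
clock: 8.12
ee_pos: [0.481, 0.0852, 0.1343]
tcp_rot: [-3.142, -0.0, 1.856]
wrist_force: [2.1, 1.7, -4.5]
finger_gap: 0.0399
grasp_force: 22.2
```

>>> step_arm --plan '[[[0,0,-0.0008],[0,0,0]],[[0,0,0],[0,0,0]]]'

```text
clock: 8.38
ee_pos: [0.4811, 0.0852, 0.1351]
tcp_rot: [3.142, -0.0, 1.856]
wrist_force: [2.4, 1.4, -5.2]
finger_gap: 0.0401
grasp_force: 22.2
```

>>> step_arm --plan '[[[0,0,-0.0005],[0,0,0]],[[0,0,0],[0,0,0]]]'

```text
clock: 8.62
ee_pos: [0.481, 0.0852, 0.1355]
tcp_rot: [-3.141, 0.0, 1.856]
wrist_force: [1.9, 0.9, -9.0]
finger_gap: 0.0396
grasp_force: 22.2
```

```bash
cat > s.py <<'E'
from rig import telemetry, optics
import sys,numpy as np
s=telemetry.sense();print(s["clock"],s["wrist_force"].round(1),s["wrist_torque"].round(3),s["grasp_force"].round(1),s["ee_pos"].round(4),s["tcp_rot"].round(3))
p,d=optics.capture("scene");a=p[200:245,290:335].astype(int)
m=(a[...,2]>1.8*a[...,1])&(a[...,2]>1.8*a[...,0])&(a[...,2]>70)
v,u=np.nonzero(m);print(m.sum(),list(zip(u+290,v+200))[:12])
E
python3 s.py
```

```text
Traceback (most recent call last):
  File "s.py", line 3, in <module>
    s=telemetry.sense();print(s["clock"],s["wrist_force"].round(1),s["wrist_torque"].round(3),s["grasp_force"].round(1),s["ee_pos"].round(4),s["tcp_rot"].round(3))
                                                                                              ^^^^^^^^^^^^^^^^^^^^^^
AttributeError: 'float' object has no attribute 'round'
```

>>> step_arm --plan '[[[0,0,0],[0,0,-0.04]],[[0,0,0],[0,0,-0.04]],[[0,0,0],[0,0,-0.04]],[[0,0,0],[0,0,-0.04]],[[0,0,0],[0,0,-0.04]],[[0,0,0],[0,0,-0.02]]]'

```text
clock: 9.38
ee_pos: [0.4807, 0.0851, 0.1355]
tcp_rot: [-3.141, -0.0, 2.077]
wrist_force: [1.2, -0.0, -10.3]
finger_gap: 0.0396
grasp_force: 22.0
```

```bash
sed -i 's/s\["grasp_force"\].round(1)/s["grasp_force"]/' s.py; python3 s.py
```

```text
9.375 [  1.2  -0.  -10.3] [ 0.087 -0.067 -0.089] 21.981619828302428 [0.4807 0.0851 0.1355] [-3.141 -0.     2.077]
0 []
```

>>> step_arm --plan '[[[0,0,0],[0,0,-0.03]],[[0,0,0],[0,0,-0.03]],[[0,0,0],[0,0,0]]]'

```text
clock: 9.8
ee_pos: [0.4807, 0.085, 0.1355]
tcp_rot: [-3.141, -0.0, 2.137]
wrist_force: [-0.3, 0.5, -10.5]
finger_gap: 0.0396
grasp_force: 22.0
```

```bash
python3 s.py
```

```text
9.8 [ -0.3   0.5 -10.5] [-0.114  0.183  0.084] 22.015861455292907 [0.4807 0.085  0.1355] [-3.141 -0.     2.137]
0 []
```

>>> step_arm --plan '[[[0,0,0],[0,0,-0.03]],[[0,0,0],[0,0,-0.03]]]'

```text
clock: 10.1
ee_pos: [0.4806, 0.085, 0.1355]
tcp_rot: [-3.141, -0.0, 2.198]
wrist_force: [-2.0, -1.6, -10.6]
finger_gap: 0.0398
grasp_force: 22.0
```

```bash
python3 s.py
```

```text
10.1 [ -2.   -1.6 -10.6] [-0.328  0.507 -0.051] 22.018262151323142 [0.4806 0.085  0.1355] [-3.141 -0.     2.198]
0 []
```

>>> step_arm --plan '[[[0,0,0],[0,0,-0.03]],[[0,0,0],[0,0,-0.03]]]'

```text
clock: 10.4
ee_pos: [0.4806, 0.0849, 0.1355]
tcp_rot: [-3.141, -0.0, 2.258]
wrist_force: [-2.7, -2.2, -9.4]
finger_gap: 0.0398
grasp_force: 22.0
```

```bash
python3 s.py; python3 - <<'E'
from rig import optics
import cv2
p,d=optics.capture("scene"); cv2.imwrite("pics/s4.png",cv2.resize(p[160:280,250:400],None,fx=5,fy=5,interpolation=2))
E
```

```text
10.4 [-2.7 -2.2 -9.4] [-0.611  0.708 -0.064] 21.987401669175597 [0.4806 0.0849 0.1355] [-3.141 -0.     2.258]
0 []
```

View pics/s4.png

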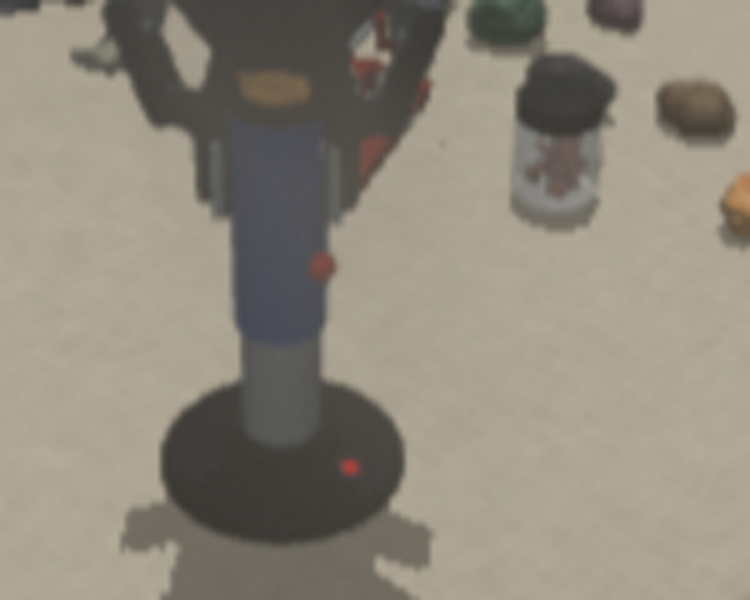

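The button is out through the upper hole, at pixel (322,266) in the crop. I'll lower the tube gently onto it.

>>> step_arm --plan '[[[0,0,0.0005],[0,0,0]],[[0,0,0.0005],[0,0,0]],[[0,0,0.0005],[0,0,0]],[[0,0,0.0003],[0,0,0]],[[0,0,0],[0,0,0]]]'

```text
clock: 11.12
ee_pos: [0.4806, 0.085, 0.1339]
tcp_rot: [-3.141, -0.0, 2.255]
wrist_force: [-4.6, -3.7, -6.5]
finger_gap: 0.0397
grasp_force: 22.4
```

>>> step_arm --plan '[[[0,0,0.0004],[0,0,0]],[[0,0,0],[0,0,0]]]'

```text
clock: 11.38
ee_pos: [0.4807, 0.085, 0.1335]
tcp_rot: [-3.141, -0.0, 2.256]
wrist_force: [-4.2, -4.2, -6.3]
finger_gap: 0.0397
grasp_force: 22.4
```

>>> step_arm --plan '[[[0,0,0.0004],[0,0,0]],[[0,0,0],[0,0,0]]]'

```text
clock: 11.62
ee_pos: [0.4806, 0.085, 0.1331]
tcp_rot: [-3.141, -0.0, 2.255]
wrist_force: [-4.6, -3.0, -6.2]
finger_gap: 0.0401
grasp_force: 22.4
```

>>> step_arm --plan '[[[0,0,0.0004],[0,0,0]],[[0,0,0],[0,0,0]]]'

```text
clock: 11.88
ee_pos: [0.4806, 0.085, 0.1328]
tcp_rot: [-3.141, -0.0, 2.255]
wrist_force: [-3.8, -1.5, -4.0]
finger_gap: 0.04
grasp_force: 22.5
```

>>> step_arm --plan '[[[0,0,0.0004],[0,0,0]],[[0,0,0],[0,0,0]]]'

```text
clock: 12.12
ee_pos: [0.4807, 0.085, 0.1325]
tcp_rot: [-3.141, -0.0, 2.255]
wrist_force: [-6.0, -3.4, -2.0]
finger_gap: 0.0398
grasp_force: 22.7
```

>>> step_arm --plan '[[[0,0,0.0003],[0,0,0]],[[0,0,0],[0,0,0]]]'

```text
clock: 12.38
ee_pos: [0.4807, 0.085, 0.1324]
tcp_rot: [-3.141, -0.0, 2.255]
wrist_force: [-5.9, -3.3, 0.1]
finger_gap: 0.0399
grasp_force: 22.9
```

>>> step_arm --plan '[[[0,0,0],[0,0,0]],[[0,0,0],[0,0,0]],[[0,0,0],[0,0,0]],[[0,0,0],[0,0,0]],[[0,0,0],[0,0,0]],[[0,0,0],[0,0,0]]]' --grip 0.0854

```text
clock: 13.12
ee_pos: [0.4811, 0.0852, 0.1319]
tcp_rot: [-3.142, 0.0, 2.256]
wrist_force: [-0.7, -1.2, -0.4]
finger_gap: 0.0856
grasp_force: 0.0
```

```bash
python3 - <<'E'
from rig import optics
import cv2
p,d=optics.capture("scene"); cv2.imwrite("pics/s5.png",cv2.resize(p[160:280,250:400],None,fx=5,fy=5,interpolation=2))
E
```

```text
(no output)
```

View pics/s5.png

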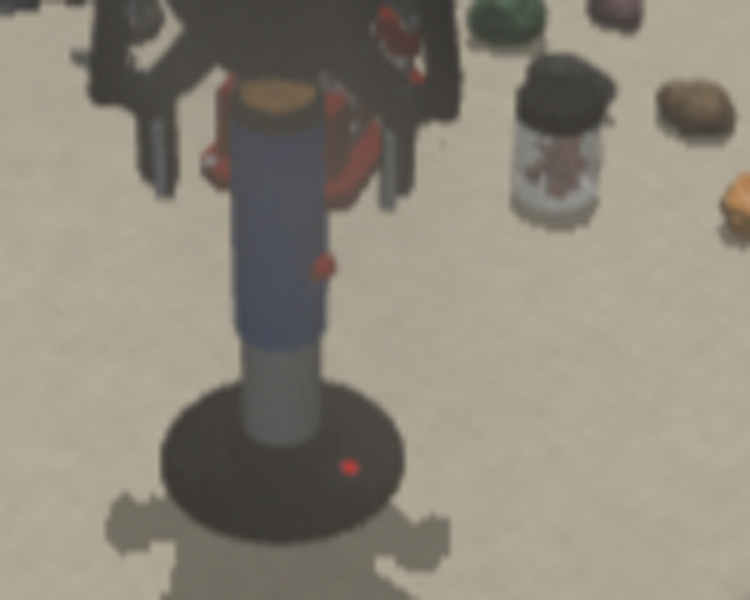

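The tube stands by itself with the button proud at (323,267). I'll retreat straight up.

>>> step_arm --plan '[[[0,0,-0.015],[0,0,0]],[[0,0,-0.02],[0,0,0]],[[0,0,-0.025],[0,0,0]],[[0,0,-0.03],[0,0,0]],[[0,0,-0.03],[0,0,0]],[[0,0,0],[0,0,0]],[[0,0,0],[0,0,0]]]'

```text
clock: 14.05
ee_pos: [0.4807, 0.0852, 0.2514]
tcp_rot: [-3.141, -0.0, 2.256]
wrist_force: [1.0, 0.4, -0.2]
finger_gap: 0.0854
grasp_force: 0.0
```

```bash
python3 - <<'E'
from rig import optics
import cv2
p,d=optics.capture("scene"); cv2.imwrite("pics/s6.png",cv2.resize(p[170:270,270:370],None,fx=6,fy=6,interpolation=2))
E
```

```text
(no output)
```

View pics/s6.png

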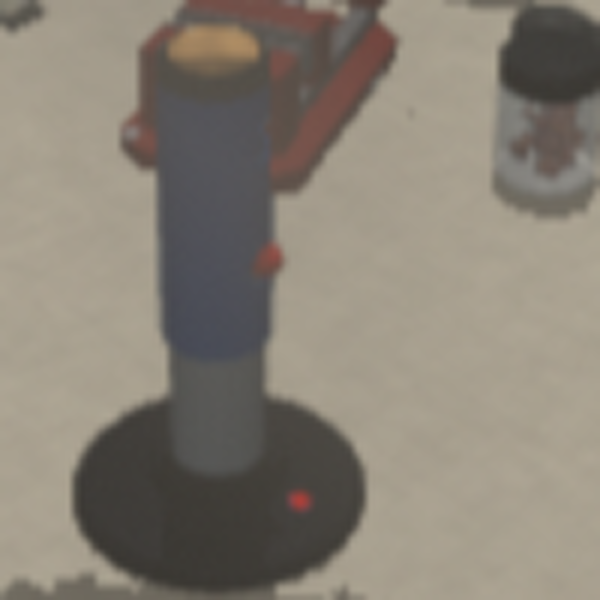

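The riser stands raised with the button out at (268,260), and the jar has not moved.

```bash
python3 -c "
from rig import order
print(order.close_job())"
```

```text
the job is handed in; nothing more can be done
None
```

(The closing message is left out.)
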